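# Clip the missing front beam into a slotted bench rack

## Task

The upper front beam of the little bench rack is missing. Take the loose beam that stands on the bench, hook the tabs at both its ends into the top two slots of the two front posts, level with the upper back beam, and press its ends down one after the other, firmly but without banging or forcing it, until it sits fully home and the spring catch of each post has snapped out into the lock hole of the beam's end plate. Let go of it, and leave the stock on the lower shelf and the other things on the bench where they are.

Things in the scene. Friction and masses are not known exactly. Their poses are not given: they have to be found in the camera images.
- beam_mid (a point): Centre of the box section of the loose beam (grey painted steel, about 0.5 kg), where to grip it: 25 mm thick (x), 248 mm long (y), 40 mm high; this point is half-way along and 20 mm above its underside. It starts standing on the bench, tabs away from the robot. Axes: x out of the side with the tabs, y to its left end, z up. The origin of the beam is 1.5 mm in +x of it, at the underside.
- beam: The loose beam. Origin on its underside, half-way along, in the plane of the end plates' rear faces; axes as beam_mid. At each end a 4 mm thick upright plate (y 124 to 172 mm either side, 88 mm high from the underside) laps the post's front. Low in each plate, at y = 150 mm, is a lock hole 15 mm wide and 14 mm high, over a bottom bar 5 mm high.
- end_l (a point): Left (+y) end: point on the end plate's rear face, mid-width under the neck of the lower tab, 150 mm from the beam's middle, 36 mm above its underside (the section's flat top is at 40 mm). Fully home, it lies on seat_l. Two hook tabs, 40 mm apart in height, each 6 mm wide, 9.2 mm long: a neck 8 mm high, then a lip that hangs 12 mm below the neck, 5.2 mm behind the plate.
- end_r (a point): The same point on the right (-y) end of the beam, which comes to lie on seat_r. The tabs go straight into the slots when the beam is 12 to 18 mm above its seat, with 1.25 mm of side play either way; with the end plates flat on the posts it can then be lowered until the bottom bars meet the catches and it hangs there, some 9 to 14 mm above its seat.
- seat_l (a point): Left (+y) front post: point on its front face, at the middle of the bottom edge of the second slot from the top, where the lower tab's neck comes to rest. Axes: x into the post, away from the robot (the way the tabs go in), y left, z up. Slots 8.5 mm wide, 26 mm high, 40 mm apart; the topmost slot's bottom is 40 mm above this point, the post's top 76 mm.
- seat_r (a point): The same point on the right (-y) front post. The posts are steel channels 40 mm wide, 30 mm deep, open at the back, front web 4 mm thick, 300 mm apart centre to centre. The height differs between starts by up to 15 mm.
- catch_l (a joint): Spring catch of the left front post, metres pushed in; 0 is sprung fully out. A steel nose 8 mm wide in the third slot from the top, sloped above, square below, 3.2 mm proud of the post's face, from 21 to 30 mm below seat_l. As the beam goes down the bottom bar pushes it in 3.2 mm; in the last 1 mm it snaps out into the lock hole. This takes about 12 to 20 N pressed down near each end.
- catch_r (a joint): The same for the right front post.
- rack: The bench rack: a plywood plinth fixed to the bench (this body) and on it, on four soft rubber feet, the rack itself: slotted posts, lower shelf with stock 104 mm below the seats, upper back beam. Under load it sinks on its feet, seats and all, by up to 6 mm, then stands firm. Origin at the plinth's underside, half-way between the front posts in the plane of their faces; x to the rear, y to the left.
- jar: Amber glass jar with a steel lid, 48 mm wide, 55 mm high, on the lower shelf; leave it. Origin at its underside.
- carton: Small carton, 60 x 75 x 45 mm high, on the lower shelf; leave it. Origin at its underside.
- tape: Roll of tape, 96 mm wide, 24 mm high, lying on the bench left of the rack; leave it.
- screwdriver: Screwdriver lying on the bench to the right of the beam; leave it.
- wrench: Wrench lying on the bench at the right; leave it.
- eraser: Whiteboard eraser, 50 x 130 x 40 mm high, on the bench at the left; leave it.
- mug: White cup, 76 mm wide, 90 mm high, on the bench at the right of the rack; leave it.

How it is judged:
By the outcome, as a careful person would: the job done as asked, in the order asked, and still so for the second after the job is handed in, with the robot touching nothing.
It also fails if it takes over 54 s, if anything falls off the work surface, if the arm or the gripper's body presses on something with over 40 N, if the wrist force passes 120 N, or if a joint passes its speed limit or range.

## Robot

A 6-joint arm with a two-finger parallel gripper is mounted at the origin on the work surface. World frame = base frame: x ahead of the robot, y to its left, z up, the work surface at z = 0. Lengths are in m, angles in degrees, forces in N, time in s.
With the tool pointing down it reaches from about 0.4 to 0.825 m from the base axis. Payload 7 kg.
Tool frame: the origin (TCP) lies on the front face of the gripper's body, between the roots of the fingers; the fingertips stand 66 mm ahead of it and the grasp point (between the pads) lies 47 mm ahead of it; z points along the fingers, y is the line along which they close (so a half turn about z gives the same grasp; the last joint's range is limited). The gripper opens to 88 mm and grips with 3 to 60 N. Pads are 19 mm wide; open, the fingers measure 130 mm over their backs; the gripper's body (78 mm by 193 mm) begins 47 mm behind the grasp point.
Start: joints at [93.398, 20.546, 0.682, 0, -70.136, -16.507], TCP at [0.153, 0.657, 0.292] pointing down, gripper open.
Joint ranges: [-176.03, 176.03], [-82.01, 121.73], [-58.28, 71.71], [-173.87, 95.51], [-174.79, -0.11], [-173.66, 173.66]. Speed limits (degrees/s): [136.94, 136.94, 172.46, 180, 180, 180].

## Interface

Orientations are given as [roll, pitch, yaw] about the fixed x, y, z axes, in that order (R = Rz(yaw) Ry(pitch) Rx(roll)).
In Python, from plant import ctrl gives the robot as it stands.
- The arm moves only by the tool send_rows, never from a script. Its argument "deltas" is a list of rows, each a list of 2 entries, a list of its own where there are three numbers: the shift along the tool's x, y, z each as a share of 800 mm, from -1 to 1, then the turn about the tool's z as a share of 90 degrees, from -1 to 1. A call has exactly 5 rows; each row is the pose to reach, as a shift and turn from the pose commanded when the call began, along the tool's axes at that moment; what a row does not reach only later rows make up. A row lasts 1/12 s, in which the tool goes at most 41.7 mm and 7.16 degrees, less where a joint would pass 70% of its speed; a pose out of reach is approached as far as the arm can. A call with a number of a shift or a turn outside -1 to 1 is refused whole. A call with a gripper value outside its range is refused whole. "gripper" is the opening, from 0 (shut) to 1 (fully open), set as the call begins (left out, the last holds). The fingers move at their own pace and stop on an object; the grip force is fixed at half the most. Time passes only in rows, so rows that repeat a pose let the fingers close, or fill a call up. It gives the time, the measured TCP pose, the force, the opening and the grip force at its end, in the units of the state.
- ctrl.get_obs(): the state, without advancing time (a new reading comes with each control period).
- ctrl.snapshot(name): name is "scene" or "top"; returns a dict with "color" (420x560x3 uint8, red, green, blue), "vertical_fov" (degrees; the focal length in pixels is half the picture's height over the tangent of half this angle, whatever the lens; pixels are square), "cx", "cy" (the principal point, pixels), "k1" (the pictures are not rectified: a ray, as slopes to the right and down, at radius r is drawn at 1 + k1 r^2 times it, then the intrinsics apply), "rvec" (rotation vector, rad) and "tvec" (3), from world to camera coordinates, as OpenCV has them. Camera axes: x right, y down, z forward; pixel columns grow to the right and rows downward; lengths in m; the calibration is good to about 2 mm. A picture is of the moment at which its call begins. There is no depth.
- ctrl.close_job(): hands the job in; it is judged then, once.
Trained networks look in a picture, given as the dict that the camera call returned (one of the last four; its "shot" number tells which), for a name from the list of things; names that differ only in an ending like _2 or _b are one class to them, and where a whole thing is asked for, a point or a joint stands for the part that bears it (a point fixed in the world has none). Each returns a list of dicts, best first, with "conf" (0 to 1); they miss things now and then, are a little off and sometimes report something else, mostly with a low value. They report only what shows in the picture. A call takes as long as a camera call.
- ctrl.boxes_of(picture, thing): "xy" ([column, row] as shares, 0 to 1, of the picture: columns of its width, rows of its height, amid what is visible of it).
- ctrl.cut_out(picture, thing): "pixels" (420x560 bool, what is visible of it) and "xy" ([column, row] as shares, 0 to 1, of the picture: columns of its width, rows of its height, amid what is visible of it).
The state is a dict: "clock": time; "joint_pos": joint angles; "qvel": joint speeds; "tau": joint torques, N m; "tool_pos": TCP position; "orientation": TCP orientation; "force": force on the tool from outside, world axes, zero at the start; "moment": the same for the moment, N m; "opening": finger opening in m; "gripper_force": force on a finger pad.
Only numpy, scipy, OpenCV 4.12 (cv2) and the standard library are available. Lean on these libraries where they do the work, as an engineer would, in place of code of your own. Each camera call takes 0.05 s, during which the arm holds its last target. There are 200 camera calls.

## Working session

There is one attempt and no reset: what is moved stays moved. The work goes in short steps, Python scripts to look and compute and a tool call to move; the robot and the scene stay as the last step left them, time stands still between calls to the robot, and variables do not carry over. Pictures are saved under pics/ and viewed, at most 10 in all, crops included, and the job is handed in when it is done.

Besides the shell and the picture viewer there is one more tool, called after "Call:" as name(argument=value, ...) on one line, values as JSON. send_rows: Moves the arm, as the interface text tells. Shift numbers are shares of 800 mm and turn numbers shares of 90 degrees, none past 1 either way. Its arguments: {"type":"object","properties":{"deltas":{"type":"array","items":{"type":"array"}},"gripper":{"type":"number"}},"required":["deltas"]}

```bash
mkdir -p pics; ls
cat > h.py <<'E'
import numpy as np, cv2
from plant import ctrl
def P(s):
    R=cv2.Rodrigues(np.array(s["rvec"],float))[0]; return R,np.array(s["tvec"],float)
def foc(s): return 210/np.tan(np.radians(s["vertical_fov"])/2)
def ray(s,px):
    R,t=P(s); f=foc(s)
    d=np.array([(px[0]-s["cx"])/f,(px[1]-s["cy"])/f]); u=d.copy()
    for _ in range(30): u=d/(1+s["k1"]*(u@u))
    return -R.T@t, R.T@np.array([u[0],u[1],1.])
def onz(s,px,z):
    c,d=ray(s,px); return c+d*(z-c[2])/d[2]
def proj(s,X):
    R,t=P(s); f=foc(s); p=np.atleast_2d(X)@R.T+t; u=p[:,:2]/p[:,2:]
    u=u*(1+s["k1"]*(u**2).sum(1,keepdims=True)); return u*f+[s["cx"],s["cy"]]
def tri(obs):
    A=np.zeros((3,3));b=np.zeros(3)
    for s,px in obs:
        c,d=ray(s,px); d/=np.linalg.norm(d); M=np.eye(3)-np.outer(d,d); A+=M;b+=M@c
    return np.linalg.solve(A,b)
def save(s,n,crop=None,k=1):
    im=s["color"][:,:,::-1]
    if crop: x0,y0,x1,y1=crop; im=im[y0:y1,x0:x1]
    cv2.imwrite(f"pics/{n}.png",cv2.resize(im,None,fx=k,fy=k,interpolation=cv2.INTER_CUBIC))
E
python3 - <<'E'
from h import *
S={n:ctrl.snapshot(n) for n in("scene","top")}
for n,s in S.items():
    save(s,n+"0"); R,t=P(s); print(n,s["vertical_fov"],s["cx"],s["cy"],s["k1"],"cam",-R.T@t,"fwd",R[2], s["shot"])
for th in ["beam_mid","end_l","end_r","seat_l","seat_r","catch_l","catch_r","beam","rack"]:
    o=[]
    for n,s in S.items():
        r=ctrl.boxes_of(s,th); print(th,n,[(np.round(np.array(q["xy"])*[560,420],1).tolist(),round(q["conf"],2)) for q in r[:3]])
        if r:o.append((s,np.array(r[0]["xy"])*[560,420]))
    if len(o)==2: print("   tri",tri(o).round(4))
print(ctrl.get_obs())
im=np.vstack([S["scene"]["color"],S["top"]["color"]])
E
```

```text
pics
scene 55.22785727574908 282.2009905737342 214.4434973113937 -0.07988407196867901 cam [ 1.17700987 -0.36973239  0.96937143] fwd [-0.55849778  0.32794789 -0.76192547] 1
top 56.56250475539957 286.23518134252896 208.60317526889185 0.03340262010884758 cam [ 0.44523449 -0.03675697  1.09094142] fwd [ 0.14588915 -0.00178957 -0.98929932] 2
beam_mid scene [([258.2, 213.1], 0.92), ([308.1, 269.3], 0.54)]
beam_mid top [([428.8, 247.1], 0.6), ([294.5, 269.4], 0.59)]
   tri [ 0.5603 -0.2135  0.3122]
end_l scene [([255.6, 213.8], 0.94)]
end_l top [([289.7, 271.5], 0.86)]
   tri [ 0.4341 -0.0382  0.0171]
end_r scene [([255.6, 213.8], 0.94)]
end_r top [([289.7, 271.5], 0.86)]
   tri [ 0.4341 -0.0382  0.0171]
seat_l scene [([254.1, 211.1], 0.64), ([317.4, 257.5], 0.6)]
seat_l top [([266.3, 156.6], 0.65)]
   tri [ 0.654  -0.0621  0.2922]
seat_r scene [([254.1, 211.1], 0.64), ([317.4, 257.5], 0.6)]
seat_r top [([266.3, 156.6], 0.65)]
   tri [ 0.654  -0.0621  0.2922]
catch_l scene [([260.3, 212.4], 0.22)]
catch_l top []
catch_r scene [([260.3, 212.4], 0.22)]
catch_r top []
beam scene [([255.5, 211.4], 0.78), ([307.9, 268.2], 0.56)]
beam top [([286.7, 274.0], 0.72)]
   tri [ 0.4265 -0.0321  0.0174]
rack scene [([319.7, 265.6], 0.68)]
rack top []
{'clock': 1.0, 'joint_pos': array([ 9.33975062e+01,  2.05457854e+01,  6.80597143e-01,  6.89416912e-04,
       -7.01338844e+01, -1.65046209e+01]), 'qvel': array([ 0.10330914, -0.04500872,  0.10613974, -0.0203756 ,  0.06729086,
       -0.04175685]), 'tau': array([ 1.56221911e-03, -5.82392371e+01,  2.93294477e+01,  7.00273946e+00,
        1.25521322e-02, -1.77438160e-06]), 'tool_pos': array([0.15311417, 0.65738361, 0.29215954]), 'orientation': array([-1.79998927e+02, -3.58243606e-04, -1.31068804e+01]), 'force': array([-0.40695064,  0.31817222,  0.29064922]), 'moment': array([0.02156386, 0.02348992, 0.01094081]), 'gripper_force': 0.0, 'opening': 0.0876256333136285}
```

View pics/scene0.png

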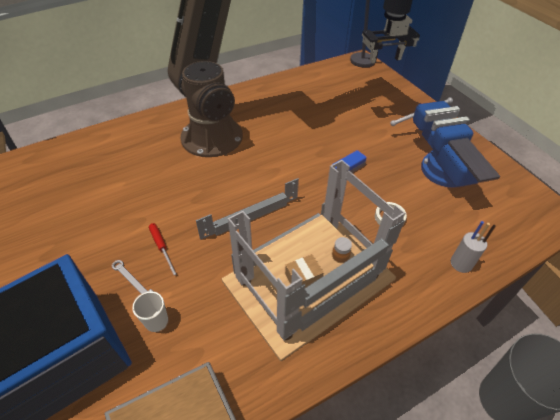

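View pics/top0.png

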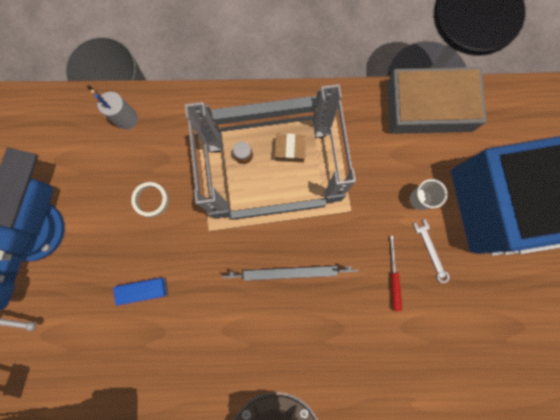

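The scene shows the beam at scene (250,210)/top (289,272), tabs towards the rack. The rack's front posts are at top (215,205) and (340,190). I'll zoom in next.

Run:
```python
from h import *
s=ctrl.snapshot("scene");t=ctrl.snapshot("top")
def g(s,n,c,k):
    x0,y0,x1,y1=c
    im=cv2.resize(s["color"][y0:y1,x0:x1,::-1],None,fx=k,fy=k,interpolation=cv2.INTER_CUBIC)
    for x in range((x0+9)//10*10,x1,10): cv2.line(im,((x-x0)*k,0),((x-x0)*k,4 if x%50 else 14),(0,255,255),1)
    for y in range((y0+9)//10*10,y1,10): cv2.line(im,(0,(y-y0)*k),(4 if y%50 else 14,(y-y0)*k),(0,255,255),1)
    cv2.imwrite(f"pics/{n}.png",im)
g(s,"s1",(190,150,410,300),3)
s2=s
g(t,"t1",(180,80,370,280),3)
```

```text
(no output)
```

View pics/s1.png

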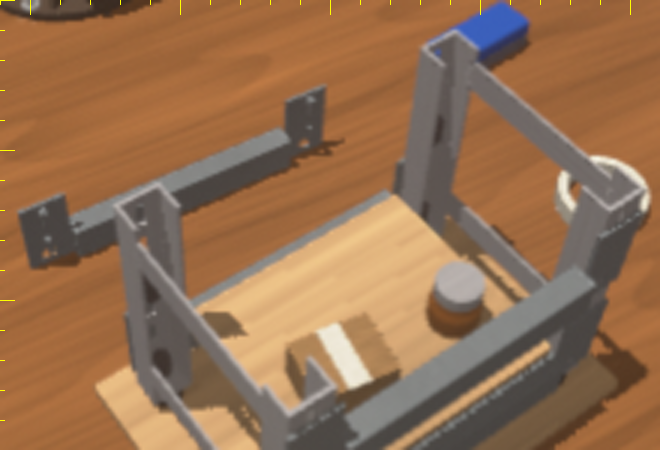

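View pics/t1.png

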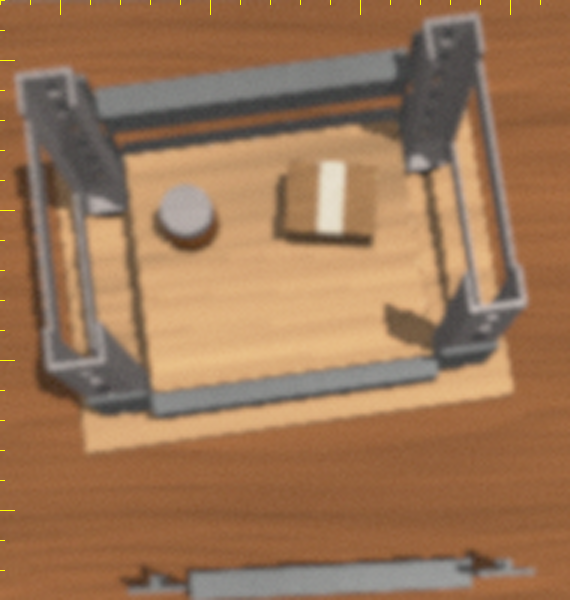

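Crops show the post-top corners clearly: the front-left post at top px ~(196,203)-(215,201), and the front-right at (337,183)-(355,180). I'll fit the rack and beam poses to these.

```bash
cat > fit.py <<'E'
from h import *
from scipy.optimize import least_squares, minimize
def place(p,L):  # p=x,y,z,yaw
    c,s_=np.cos(p[3]),np.sin(p[3]); R=np.array([[c,-s_,0],[s_,c,0],[0,0,1]]); return np.atleast_2d(L)@R.T+np.array(p[:3])
def box(x0,x1,y0,y1,z0,z1): return np.array([[x,y,z] for x in(x0,x1) for y in(y0,y1) for z in(z0,z1)])
parts=[box(-.014,.011,-.124,.124,0,.04)]+[box(-.004,0,*sorted((s*.124,s*.172)),0,.088) for s in(1,-1)]
def beammask(s,p,R=None):
    m=np.zeros((420*4,560*4),np.uint8)
    for b in parts:
        q=proj(s,place(p,b))*4+1.5
        cv2.fillConvexPoly(m,cv2.convexHull(q.astype(np.float32)).round().astype(np.int32),1)
    return cv2.resize(m.astype(np.float32),(560,420),interpolation=cv2.INTER_AREA)
def fitbeam(masks,p0,zfix=True):
    def cost(p):
        q=[p[0],p[1],p0[2] if zfix else p[2],p[3]]
        return sum(1-np.minimum(a,m).sum()/np.maximum(a,m).sum() for s,m in masks for a in [beammask(s,q)])
    d=np.diag([.008,.008,.008,.04]); 
    r=minimize(cost,p0,method="Nelder-Mead",options=dict(initial_simplex=np.vstack([p0]+[np.array(p0)+x for x in d]),maxiter=250,xatol=1e-5,fatol=1e-5)); return r.x,r.fun
E
python3 - <<'E'
from fit import *
s=ctrl.snapshot("scene");t=ctrl.snapshot("top")
T=lambda X,Y:(180+X/3,80+Y/3); Sc=lambda X,Y:(190+X/3,150+Y/3)
obs=[(t,T(48,368),(0,.17)),(t,T(104,362),(0,.13)),(t,T(472,309),(0,-.13)),(t,T(524,301),(0,-.17)),
(s,Sc(458,33),(0,.17)),(s,Sc(422,46),(0,.13)),(s,Sc(161,185),(0,-.13)),(s,Sc(116,204),(0,-.17)),
(t,T(17,75),('D',.17)),(t,T(72,68),('D',.13)),(t,T(424,22),('D',-.13)),(t,T(480,14),('D',-.17))]
def res(p): return np.concatenate([proj(o[0],place(p[:4],[p[4] if o[2][0]=='D' else 0,o[2][1],0]))[0]-o[1] for o in obs])
r=least_squares(res,[.62,-.03,.25,.1,.2],loss='soft_l1'); print("rack top pose",r.x.round(4),"yaw",np.degrees(r.x[3]).round(2)); print(res(r.x).reshape(-1,2).round(1).tolist())
M=[]
for v in(s,t):
    c=ctrl.cut_out(v,"beam"); 
    for q in c[:3]: print(q["conf"],np.array(q["xy"])*[560,420],q["pixels"].sum())
    k=min(c,key=lambda q:abs((np.array(q["xy"])*[560,420])-((255,212) if v is s else (289,272))).sum())
    M.append((v,k["pixels"].astype(np.float32)))
b,f=fitbeam(M,[.43,-.035,0,.05]); print("beam",b.round(4),np.degrees(b[3]).round(2),f)
for m in M:
    b1,f1=fitbeam([m],b); print(b1.round(4),np.degrees(b1[3]).round(2),f1)
E
```

```text
rack top pose [ 0.6029 -0.0165  0.2773  0.1178  0.2167] yaw 6.75
[[-0.2, -0.7], [-0.0, -1.2], [-1.0, 0.0], [0.2, 0.2], [-0.9, -0.6], [-0.7, 1.1], [-0.8, -0.7], [-0.9, 0.7], [-0.3, -0.1], [-0.4, -0.1], [-0.1, 0.0], [-0.8, 0.3]]
0.77 [257.6   211.302] 1385
0.63 [286.72  271.908] 1064
beam [ 0.4301 -0.0454  0.0172  0.03  ] 1.72 0.36214178800582886
[ 0.4445 -0.051   0.0212  0.0289] 1.66 0.2392100691795349
[ 0.4302 -0.0453  0.021   0.0315] 1.8 0.1398295760154724
```

Run:
```python
from fit import *
s=ctrl.snapshot("scene");t=ctrl.snapshot("top")
T=lambda X,Y:(180+X/3,80+Y/3); Sc=lambda X,Y:(190+X/3,150+Y/3)
obs=[(s,Sc(286,102),(0,.124,.088)),(s,Sc(326,87),(0,.172,.088)),(s,Sc(20,210),(0,-.172,.088)),(s,Sc(66,194),(0,-.124,.088)),(s,Sc(33,268),(0,-.172,0)),(s,Sc(324,146),(0,.172,0)),
(t,T(188,572),(.011,.124,.04)),(t,T(472,562),(.011,-.124,.04))]
def res(p): return np.concatenate([proj(o[0],place([p[0],p[1],0,p[2]],o[2]))[0]-o[1] for o in obs])
r=least_squares(res,[.43,-.04,.05],loss='soft_l1'); x=r.x; print(x.round(4),np.degrees(x[2])); print(res(x).reshape(-1,2).round(1).tolist())
print("mid",place([x[0],x[1],0,x[2]],[-.0015,0,.02]))
o=ctrl.get_obs()
from scipy.spatial.transform import Rotation as Ro
Rm=Ro.from_euler("xyz",o["orientation"],degrees=True)
m=place([x[0],x[1],0,x[2]],[-.0015,0,.02])[0]; print("tool delta /0.8",Rm.inv().apply(np.array([m[0],m[1],.2])-o["tool_pos"])/.8, (o["orientation"][2]-(-90+np.degrees(x[2])))/90)
```

```text
[ 0.4304 -0.0447  0.0213] 1.2180233062998616
[[0.3, -0.2], [0.2, -0.5], [-0.6, 0.3], [-0.4, -0.7], [-0.7, -0.5], [-0.5, -1.1], [0.2, -1.2], [-1.3, -1.6]]
mid [[ 0.42892961 -0.04468286  0.02      ]]
tool delta /0.8 [0.53482049 0.77653672 0.11520497] 0.8408392390149084
```

Call:
send_rows(deltas=[[[0.027,0.039,0.006],0],[[0.054,0.078,0.012],0],[[0.081,0.117,0.018],0],[[0.108,0.156,0.024],0],[[0.134,0.194,0.029],0]], gripper=1)

```text
clock: 1.82
tool_pos: [0.2227, 0.48, 0.2686]
orientation: [180.0, -0.0, -13.1]
force: [1.0, -0.5, 0.5]
opening: 0.0877
gripper_force: 0.0
```

Call:
send_rows(deltas=[[[0.027,0.039,0.006],0],[[0.054,0.078,0.012],0],[[0.081,0.117,0.018],0],[[0.108,0.156,0.024],0],[[0.134,0.194,0.029],0]])

```text
clock: 2.23
tool_pos: [0.2918, 0.3045, 0.2457]
orientation: [-180.0, -0.0, -13.1]
force: [0.8, 0.2, 0.0]
opening: 0.0875
gripper_force: 0.0
```

Call:
send_rows(deltas=[[[0.027,0.039,0.006],0],[[0.054,0.078,0.012],0],[[0.081,0.117,0.018],0],[[0.108,0.156,0.024],0],[[0.134,0.194,0.029],0]])

```text
clock: 2.65
tool_pos: [0.3609, 0.1292, 0.2228]
orientation: [-179.9, -0.0, -13.1]
force: [0.6, -0.2, 0.4]
opening: 0.0876
gripper_force: 0.0
```

Call:
send_rows(deltas=[[[0.027,0.039,0.006],0],[[0.054,0.078,0.012],0],[[0.081,0.117,0.018],0],[[0.108,0.156,0.024],0],[[0.133,0.194,0.028],0]])

```text
clock: 3.07
tool_pos: [0.4296, -0.0463, 0.2002]
orientation: [-180.0, -0.1, -13.1]
force: [0.4, 1.3, -0.6]
opening: 0.0875
gripper_force: 0.0
```

Call:
send_rows(deltas=[[[0,0,0],0.075],[[0,0,0],0.15],[[0,0,0],0.225],[[0,0,0],0.3],[[0,0,0],0.375]])

```text
clock: 3.48
tool_pos: [0.4292, -0.0446, 0.2003]
orientation: [-180.0, -0.0, -47.2]
force: [0.5, 1.1, 0.1]
opening: 0.0875
gripper_force: 0.0
```

Call:
send_rows(deltas=[[[0,0,0],0.075],[[0,0,0],0.15],[[0,0,0],0.225],[[0,0,0],0.3],[[0,0,0],0.375]])

```text
clock: 3.9
tool_pos: [0.4293, -0.0443, 0.2004]
orientation: [-180.0, 0.0, -80.9]
force: [0.6, 1.7, 0.3]
opening: 0.0876
gripper_force: 0.0
```

Call:
send_rows(deltas=[[[0,0,0],0.06],[[0,0,0],0.09],[[0,0,0],0.09],[[0,0,0],0.09],[[0,0,0],0.09]])

```text
clock: 4.32
tool_pos: [0.4292, -0.0443, 0.2003]
orientation: [-180.0, 0.0, -88.6]
force: [0.6, -0.7, -0.8]
opening: 0.0881
gripper_force: 0.0
```

Call:
send_rows(deltas=[[[0,0,0.035],0],[[0,0,0.07],0],[[0,0,0.105],0],[[0,0,0.135],0],[[0,0,0.159],0]])

```text
clock: 4.73
tool_pos: [0.4286, -0.0445, 0.0714]
orientation: [179.9, -0.0, -88.6]
force: [0.2, 0.7, -0.1]
opening: 0.0878
gripper_force: 0.0
```

Call:
send_rows(deltas=[[[0,0,0],0],[[0,0,0],0],[[0,0,0],0],[[0,0,0],0],[[0,0,0],0]], gripper=0)

```text
clock: 5.15
tool_pos: [0.43, -0.044, 0.0742]
orientation: [-179.9, 0.0, -88.7]
force: [0.1, 0.2, 0.8]
opening: 0.0597
gripper_force: 0.0
```

Call:
send_rows(deltas=[[[0,0,0],0],[[0,0,0],0],[[0,0,0],0],[[0,0,0],0],[[0,0,0],0]])

```text
clock: 5.57
tool_pos: [0.4292, -0.0443, 0.0731]
orientation: [-180.0, 0.0, -88.7]
force: [0.1, 0.5, -1.2]
opening: 0.0265
gripper_force: 0.0
```

Call:
send_rows(deltas=[[[0,0,0],0],[[0,0,0],0],[[0,0,0],0],[[0,0,-0.005],0],[[0,0,-0.02],0]])

```text
clock: 5.98
tool_pos: [0.4276, -0.0447, 0.0877]
orientation: [179.8, -0.0, -88.8]
force: [-0.1, -0.4, -4.6]
opening: 0.0247
gripper_force: 30.0
```

Call:
send_rows(deltas=[[[0,0,-0.02],0],[[0,0,-0.05],0],[[0,0,-0.09],0],[[0,0,-0.12],0],[[0,0,-0.14],0]])

```text
clock: 6.4
tool_pos: [0.4293, -0.0443, 0.2032]
orientation: [-179.9, 0.0, -88.7]
force: [0.9, 0.7, -4.8]
opening: 0.025
gripper_force: 30.0
```

Call:
send_rows(deltas=[[[0,0,-0.02],0],[[0,0,-0.04],0],[[0,0,-0.055],0],[[0,0,-0.065],0],[[0,0,-0.065],0]])

```text
clock: 6.82
tool_pos: [0.4294, -0.0442, 0.2541]
orientation: [-179.9, 0.0, -88.7]
force: [0.4, -0.2, -5.3]
opening: 0.0248
gripper_force: 30.0
```

```bash
python3 - <<'E'
from fit import *
o=ctrl.get_obs(); print(o["tool_pos"],o["orientation"],o["force"],o["moment"],o["opening"],o["gripper_force"])
rk=[.6029,-.0165,.2773,np.radians(6.75)]
tg=place(rk,[-.0015-.04,0,-.076])[0]; print("pre-insert mid xy",tg)
for n,c,k in(("scene",(190,100,410,280),3),("top",(180,120,380,290),3)):
    save(ctrl.snapshot(n),n+"2",c,k)
E
python3 -c "
import cv2,numpy as np
a=cv2.imread('pics/scene2.png');b=cv2.imread('pics/top2.png');print(a.shape,b.shape)"
```

```text
[ 0.42940425 -0.04422366  0.25409575] [-1.79896002e+02  3.83848708e-02 -8.87178575e+01] [ 0.39006585 -0.19896442 -5.33599573] [ 0.09841702 -0.16298053 -0.02892903] 0.02481341352440527 29.963371753692627
pre-insert mid xy [ 0.56168766 -0.0213778   0.2013    ]
(540, 660, 3) (510, 600, 3)
```

View pics/scene2.png

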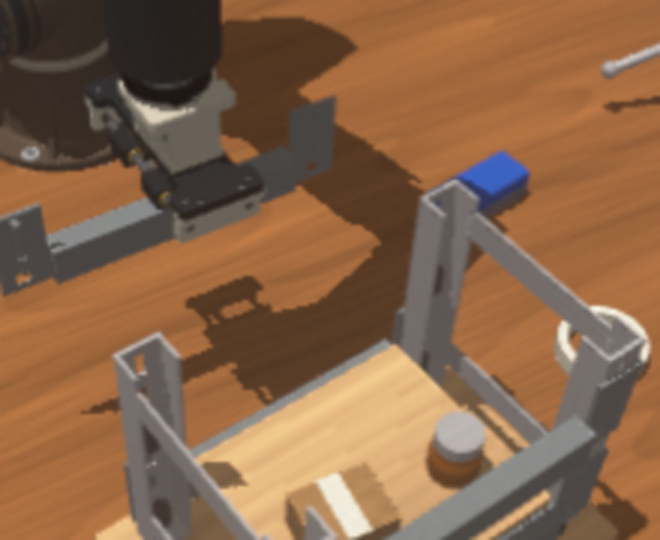

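Call:
send_rows(deltas=[[[-0.005,-0.035,0],-0.012],[[-0.01,-0.07,0],-0.024],[[-0.015,-0.105,0],-0.036],[[-0.02,-0.14,0],-0.05],[[-0.0247,-0.166,0],-0.0606]])

```text
clock: 7.33
tool_pos: [0.563, -0.0213, 0.2509]
orientation: [179.9, -0.0, -83.2]
force: [0.9, -0.2, -5.2]
opening: 0.0251
gripper_force: 30.0
```

Call:
send_rows(deltas=[[[0,0,0],0],[[0,0,0],0],[[0,0,0],0],[[0,0,0],0],[[0,0,0],0]])

```text
clock: 7.75
tool_pos: [0.5606, -0.0217, 0.2529]
orientation: [180.0, 0.0, -83.3]
force: [0.2, -0.6, -4.4]
opening: 0.0245
gripper_force: 30.0
```

Run:
```python
from fit import *
o=ctrl.get_obs(); print(o["tool_pos"],o["orientation"])
p=o["tool_pos"]; a=np.radians(o["orientation"][2]+90)
bp=[*(place([p[0],p[1],0,a],[.0015,0,0])[0][:2]),p[2]-.0731,a]; print("beam pred",bp)
rk=[.6029,-.0165,.2773,np.radians(6.75)]
ims=[]
for n,c,k in(("scene",(205,120,365,245),5),("top",(180,160,370,240),4)):
    s=ctrl.snapshot(n); x0,y0,x1,y1=c
    im=cv2.resize(s["color"][y0:y1,x0:x1,::-1],None,fx=k,fy=k,interpolation=cv2.INTER_CUBIC)
    def pl(pose,pts,col):
        q=((proj(s,place(pose,pts))-[x0,y0]+.5)*k).round().astype(int)
        cv2.polylines(im,[q],True,col,1)
    for e in(1,-1):
        pl(bp,[(0,e*.124,0),(0,e*.172,0),(0,e*.172,.088),(0,e*.124,.088)],(0,255,0))
        pl(rk,[(0,e*.13,0),(0,e*.17,0),(.03,e*.17,0),(.03,e*.13,0)],(0,0,255))
        for dz in (-36,-76): pl(rk,[(0,e*.15-.00425,dz/1000),(0,e*.15+.00425,dz/1000),(0,e*.15+.00425,dz/1000-.04+.026-.026),(0,e*.15-.00425,dz/1000-.04)],(255,255,0)) if 0 else 0
    cv2.imwrite(f"pics/{n}3.png",im); print(im.shape)
    cv2.imwrite(f"pics/{n}3raw.png",s["color"][:,:,::-1])
```

```text
[ 0.56063451 -0.02174588  0.25286303] [ 1.79977833e+02  3.33286632e-03 -8.32650021e+01]
beam pred [np.float64(0.562124161200266), np.float64(-0.02156996740107699), np.float64(0.17976302569771196), np.float64(0.11754788853362141)]
(625, 800, 3)
(320, 760, 3)
```

View pics/scene3.png

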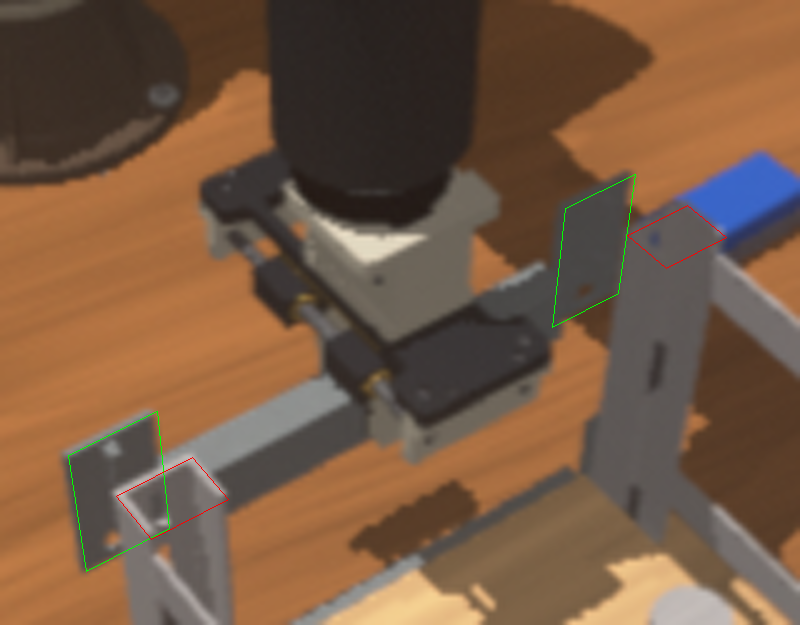

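View pics/top3.png

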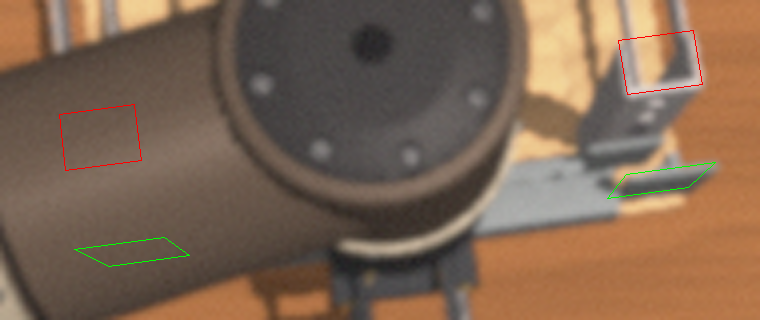

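The overlay of the predicted beam (green) and rack (red) fits to within about 1 px on both posts and plates. I'll go in slowly and feel for contact.

Call:
send_rows(deltas=[[[0,-0.01,0],0],[[-0.0005,-0.02,0],0],[[-0.0005,-0.028,0],0],[[-0.0005,-0.034,0],0],[[-0.0005,-0.035,0],0]])

```text
clock: 8.27
tool_pos: [0.5904, -0.0177, 0.2526]
orientation: [180.0, -0.0, -83.3]
force: [-0.0, -0.5, -3.8]
opening: 0.0246
gripper_force: 30.0
```

Call:
send_rows(deltas=[[[0,-0.0015,0],0],[[0,-0.003,0],0],[[0,-0.0045,0],0],[[0,-0.006,0],0],[[0,-0.0075,0],0]])

```text
clock: 8.68
tool_pos: [0.5954, -0.0172, 0.2532]
orientation: [-180.0, 0.0, -83.3]
force: [-0.4, -0.4, -3.2]
opening: 0.025
gripper_force: 30.0
```

```bash
cat > st.py <<'E'
from fit import *
import sys
o=ctrl.get_obs(); rk=[.6029,-.0165,.2013,np.radians(6.75)]
c,s_=np.cos(rk[3]),np.sin(rk[3]); R=np.array([[c,-s_,0],[s_,c,0],[0,0,1]])
q=[];F=[];M=[]
for i in range(int(sys.argv[1]) if len(sys.argv)>1 else 6):
    ctrl.snapshot("scene"); o=ctrl.get_obs(); q.append(R.T@(o["tool_pos"]-np.array(rk[:3]))+[.0015,0,-.0731+.036]); F.append(R.T@o["force"]);M.append(R.T@o["moment"])
print("clock",o["clock"],"beam-in-seat mm",(np.mean(q,0)*1e3).round(2),"yaw",(o["orientation"]-[180,0,-83.25]).round(2),"F",np.mean(F,0).round(2),"M",np.mean(M,0).round(3),"op",o["opening"],o["gripper_force"])
E
python3 st.py
```

```text
clock 8.9833 beam-in-seat mm [-6.02  0.27 14.7 ] yaw [-3.5999e+02  0.0000e+00 -1.0000e-02] F [-0.01 -0.37 -4.22] M [ 0.1   -0.069 -0.004] op 0.02491006184522764 29.963600635528564
```

Call:
send_rows(deltas=[[[0,-0.001,0],0],[[0,-0.002,0],0],[[0,-0.003,0],0],[[0,-0.004,0],0],[[0,-0.005,0],0]])

```text
clock: 9.4
tool_pos: [0.5989, -0.0168, 0.2528]
orientation: [179.9, 0.0, -83.3]
force: [-3.1, -1.0, -3.3]
opening: 0.0248
gripper_force: 30.0
```

```bash
python3 st.py
```

```text
clock 9.7 beam-in-seat mm [-2.56  0.21 14.35] yaw [-0.04  0.   -0.01] F [-1.78 -0.07 -4.33] M [ 0.221  0.659 -0.081] op 0.02505747391290654 29.96340125799179
```

Call:
send_rows(deltas=[[[0,-0.0005,0],0],[[0,-0.001,0],0],[[0,-0.0015,0],0],[[0,-0.002,0],0],[[0,-0.0025,0],0]])

```text
clock: 10.12
tool_pos: [0.5994, -0.0168, 0.2523]
orientation: [179.8, 0.0, -83.3]
force: [-9.4, 0.4, -2.8]
opening: 0.0246
gripper_force: 30.0
```

```bash
python3 st.py
python3 - <<'E'
from h import *
s=ctrl.snapshot("scene"); save(s,"s4",(215,140,355,245),5)
E
```

```text
clock 10.4167 beam-in-seat mm [-2.    0.18 13.85] yaw [-0.24  0.   -0.03] F [-7.89  1.35 -2.96] M [ 0.582  3.006 -0.047] op 0.024794150511775408 29.964399933815002
```

View pics/s4.png

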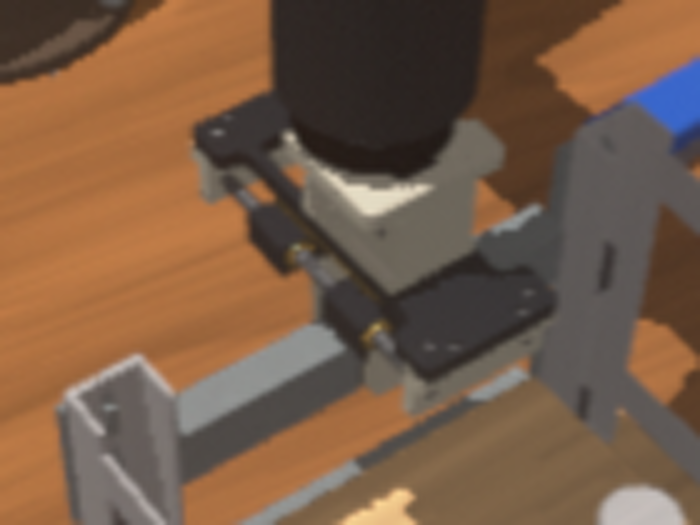

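Call:
send_rows(deltas=[[[0,0.001,0],0],[[0,0.0015,0],0],[[0,0.0015,0.001],0],[[0,0.0015,0.002],0],[[0,0.0015,0.003],0]])

```text
clock: 10.88
tool_pos: [0.5992, -0.0168, 0.2508]
orientation: [179.9, -0.0, -83.3]
force: [-7.9, 0.8, 2.6]
opening: 0.025
gripper_force: 30.0
```

```bash
python3 st.py
```

```text
clock 11.1833 beam-in-seat mm [-2.24  0.18 12.5 ] yaw [-0.08 -0.01 -0.01] F [-7.35  2.    1.31] M [ 0.677  2.772 -0.106] op 0.024374908130291625 29.965729415416718
```

Call:
send_rows(deltas=[[[0,0.001,0],0],[[0,0.002,-0.0015],0],[[0,0.002,-0.003],0],[[0,0.002,-0.0045],0],[[0,0.002,-0.0055],0]])

```text
clock: 11.6
tool_pos: [0.599, -0.0167, 0.2553]
orientation: [-179.9, -0.0, -83.2]
force: [-0.6, -1.1, -4.2]
opening: 0.0249
gripper_force: 30.0
```

```bash
python3 st.py 4
```

```text
clock 11.8 beam-in-seat mm [-2.61  0.27 16.74] yaw [-359.98    0.     -0.  ] F [ 0.08 -0.25 -4.65] M [ 0.12  -0.044 -0.013] op 0.024751744131199033 29.963320791721344
```

Call:
send_rows(deltas=[[[0,-0.001,0],0],[[0,-0.002,0],0],[[0,-0.003,0],0],[[0,-0.004,0],0],[[0,-0.0045,0],0]])

```text
clock: 12.22
tool_pos: [0.6003, -0.0166, 0.2542]
orientation: [179.8, 0.0, -83.3]
force: [-8.7, 0.4, -2.2]
opening: 0.0247
gripper_force: 30.0
```

```bash
python3 st.py 4
```

```text
clock 12.4167 beam-in-seat mm [-1.15  0.2  15.8 ] yaw [-0.23  0.01 -0.03] F [-7.41  1.13 -2.6 ] M [ 0.536  2.411 -0.066] op 0.02474068012800707 29.96425151824951
```

Call:
send_rows(deltas=[[[0,0.001,0],0],[[0,0.001,0.001],0],[[0,0.001,0.002],0],[[0,0.001,0.003],0],[[0,0.001,0.004],0]])

```text
clock: 12.83
tool_pos: [0.6002, -0.0167, 0.2521]
orientation: [179.9, -0.0, -83.3]
force: [-9.3, 0.8, 5.2]
opening: 0.0248
gripper_force: 30.0
```

```bash
python3 st.py 4
```

```text
clock 13.0333 beam-in-seat mm [-1.18  0.16 13.84] yaw [-0.09 -0.01 -0.01] F [-7.89  1.61  3.02] M [ 0.809  2.834 -0.104] op 0.025149338895668265 29.965640902519226
```

Call:
send_rows(deltas=[[[0,0,0.001],0],[[0,0,0.002],0],[[0,0,0.003],0],[[0,0,0.004],0],[[0,0,0.004],0]])

```text
clock: 13.45
tool_pos: [0.6002, -0.0167, 0.2501]
orientation: [179.9, -0.0, -83.2]
force: [-11.1, 1.8, 10.5]
opening: 0.0252
gripper_force: 30.0
```

```bash
python3 st.py 4
```

```text
clock 13.65 beam-in-seat mm [-1.18  0.12 11.75] yaw [-0.05 -0.02  0.01] F [-10.65   2.61   9.33] M [ 1.159  3.919 -0.133] op 0.02460057005119251 29.96746391057968
```

Call:
send_rows(deltas=[[[0,0.001,0],0],[[0,0.002,0],0],[[0,0.003,0],0],[[0,0.0035,0],0],[[0,0.0035,0],0]])

```text
clock: 14.07
tool_pos: [0.5988, -0.0169, 0.2498]
orientation: [-179.9, -0.0, -83.2]
force: [-3.0, 0.2, 5.1]
opening: 0.0245
gripper_force: 30.0
```

```bash
python3 st.py 4
```

```text
clock 14.2667 beam-in-seat mm [-2.54  0.1  11.2 ] yaw [-3.5991e+02 -2.0000e-02  0.0000e+00] F [-3.5   0.63  5.89] M [ 0.299  1.495 -0.101] op 0.025203434955732164 29.966380298137665
```

Call:
send_rows(deltas=[[[0,0.001,0],0],[[0,0.002,0],0],[[0,0.003,0],0],[[0,0.004,0],0],[[0,0.004,0],0]])

```text
clock: 14.68
tool_pos: [0.597, -0.0169, 0.2499]
orientation: [-179.7, -0.0, -83.2]
force: [4.5, 0.1, 5.6]
opening: 0.0248
gripper_force: 30.0
```

```bash
python3 st.py 4
```

```text
clock 14.8833 beam-in-seat mm [-4.4   0.27 11.43] yaw [-3.5974e+02 -1.0000e-02  3.0000e-02] F [ 4.51 -0.25  5.3 ] M [-0.127 -1.715 -0.117] op 0.024963966418055657 29.965633749961853
```

Call:
send_rows(deltas=[[[0,-0.001,0],0],[[0,-0.002,0],0],[[0,-0.003,0],0],[[0,-0.004,0],0],[[0,-0.0045,0],0]])

```text
clock: 15.3
tool_pos: [0.5976, -0.0169, 0.2487]
orientation: [179.9, -0.0, -83.3]
force: [-7.2, 0.3, 8.6]
opening: 0.025
gripper_force: 30.0
```

```bash
python3 st.py 4
```

```text
clock 15.5 beam-in-seat mm [-3.82  0.2  10.36] yaw [-0.13 -0.   -0.01] F [-5.82  1.26  8.75] M [ 0.537  1.83  -0.046] op 0.025077337104749537 29.968935549259186
```

Call:
send_rows(deltas=[[[0,0,0],0],[[0,0,0],0],[[0,0,0],0],[[0,0,0],0],[[0,0,0],0]], gripper=0.7)

```text
clock: 15.92
tool_pos: [0.5987, -0.0167, 0.2481]
orientation: [180.0, -0.0, -83.3]
force: [0.7, -0.9, 0.7]
opening: 0.0527
gripper_force: 0.0
```

```bash
python3 st.py 4
python3 - <<'E'
from h import *
s=ctrl.snapshot("scene"); save(s,"s5",(215,140,355,245),5)
E
```

```text
clock 16.1167 beam-in-seat mm [-2.67  0.25  9.94] yaw [-0.01 -0.   -0.  ] F [ 0.28  0.03 -0.16] M [ 0.077 -0.062  0.   ] op 0.060963259116340866 0.0
```

View pics/s5.png

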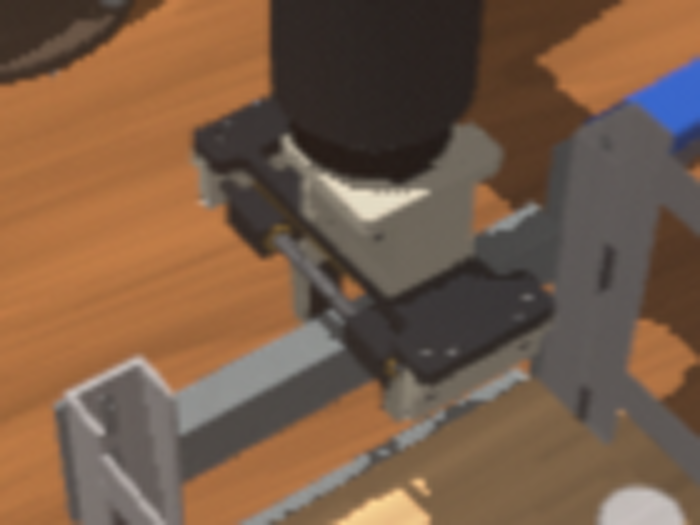

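The beam hangs on both posts at about 10 mm up. I'll retreat upwards, close the fingers and press the left end.

Call:
send_rows(deltas=[[[0,0,-0.01],0],[[0,0,-0.025],0],[[0,0,-0.045],0],[[0,0,-0.065],0],[[0,0,-0.0775],0]])

```text
clock: 16.58
tool_pos: [0.5993, -0.0168, 0.313]
orientation: [-179.9, -0.0, -83.2]
force: [1.2, 0.3, 1.0]
opening: 0.0612
gripper_force: 0.0
```

Call:
send_rows(deltas=[[[-0.02,-0.002,0],0],[[-0.045,-0.002,0],0],[[-0.07,-0.002,0],0],[[-0.09,-0.002,0],0],[[-0.1,-0.002,0],0]], gripper=0)

```text
clock: 17.0
tool_pos: [0.5908, 0.0643, 0.3109]
orientation: [-180.0, 0.0, -83.2]
force: [0.5, 1.0, -0.8]
opening: 0.0337
gripper_force: 0.0
```

Call:
send_rows(deltas=[[[0,0,0],0],[[0,0,0],0],[[0,0,0],0],[[0,0,0],0],[[0,0,0],0]])

```text
clock: 17.42
tool_pos: [0.591, 0.0622, 0.3106]
orientation: [180.0, -0.0, -83.3]
force: [0.2, 0.2, 0.1]
opening: 0.0022
gripper_force: 0.0
```

Call:
send_rows(deltas=[[[0,0,0.008],0],[[0,0,0.016],0],[[0,0,0.023],0],[[0,0,0.028],0],[[0,0,0.03],0]])

```text
clock: 17.83
tool_pos: [0.5906, 0.0627, 0.2853]
orientation: [179.9, -0.0, -83.3]
force: [-0.6, -0.2, 0.1]
opening: 0.0006
gripper_force: 0.0
```

```bash
python3 st.py 3
```

```text
clock 17.9833 beam-in-seat mm [-1.18 80.18 47.53] yaw [-0.02 -0.01 -0.  ] F [-0.02  0.08 -0.49] M [ 0.091 -0.039 -0.028] op 0.0006522802483443068 0.0
```

Call:
send_rows(deltas=[[[0,0,0.001],0],[[0,0,0.002],0],[[0,0,0.003],0],[[0,0,0.004],0],[[0,0,0.005],0]])

```text
clock: 18.4
tool_pos: [0.5911, 0.0629, 0.2831]
orientation: [-180.0, 0.0, -83.2]
force: [-2.4, 0.6, 4.9]
opening: 0.0005
gripper_force: 2.4
```

Call:
send_rows(deltas=[[[0,0,0.001],0],[[0,0,0.002],0],[[0,0,0.003],0],[[0,0,0.004],0],[[0,0,0.005],0]])

```text
clock: 18.82
tool_pos: [0.5913, 0.0629, 0.2804]
orientation: [-179.9, -0.0, -83.2]
force: [-4.6, 0.6, 13.5]
opening: 0.0005
gripper_force: 6.5
```

Call:
send_rows(deltas=[[[0,0,0.001],0],[[0,0,0.002],0],[[0,0,0.003],0],[[0,0,0.004],0],[[0,0,0.005],0]])

```text
clock: 19.23
tool_pos: [0.5915, 0.0629, 0.2786]
orientation: [-179.8, -0.0, -83.2]
force: [-10.4, 1.2, 27.1]
opening: 0.0002
gripper_force: 13.5
```

```bash
python3 st.py 2
```

```text
clock 19.3333 beam-in-seat mm [-0.42 80.19 40.23] yaw [-3.5974e+02 -1.0000e-02  6.0000e-02] F [-8.27  3.1  22.8 ] M [ 0.969  3.038 -0.037] op 0.00029801773290904756 11.542542061841914
```

Call:
send_rows(deltas=[[[0,0,0.001],0],[[0,0,0.0015],0],[[0,0,0.002],0],[[0,0,0.0025],0],[[0,0,0.003],0]])

```text
clock: 19.75
tool_pos: [0.5917, 0.0631, 0.273]
orientation: [-179.9, 0.0, -83.2]
force: [-0.6, 1.6, 7.4]
opening: 0.0001
gripper_force: 4.1
```

Call:
send_rows(deltas=[[[0,0,0.0005],0],[[0,0,0.001],0],[[0,0,0.0015],0],[[0,0,0.002],0],[[0,0,0.0025],0]])

```text
clock: 20.17
tool_pos: [0.5917, 0.0631, 0.2716]
orientation: [-179.9, -0.0, -83.2]
force: [-2.6, 1.5, 12.6]
opening: 0.0005
gripper_force: 6.2
```

```bash
python3 st.py 2
```

```text
clock 20.2667 beam-in-seat mm [-0.28 80.37 33.17] yaw [-3.5987e+02 -0.0000e+00  3.0000e-02] F [-2.93  1.26 11.79] M [ 0.72   0.769 -0.001] op 0.0004288346311049542 5.989500246942043
```

Call:
send_rows(deltas=[[[0,0,0.0005],0],[[0,0,0.001],0],[[0,0,0.0015],0],[[0,0,0.002],0],[[0,0,0.0025],0]])

```text
clock: 20.68
tool_pos: [0.5917, 0.0631, 0.2703]
orientation: [-179.8, -0.0, -83.2]
force: [-4.6, 1.7, 17.6]
opening: 0.0004
gripper_force: 8.3
```

Call:
send_rows(deltas=[[[0,0,0.0005],0],[[0,0,0.001],0],[[0,0,0.0015],0],[[0,0,0.002],0],[[0,0,0.0025],0]])

```text
clock: 21.1
tool_pos: [0.5921, 0.0631, 0.2681]
orientation: [-179.8, -0.0, -83.2]
force: [-2.2, 0.7, 14.3]
opening: -0.0
gripper_force: 7.2
```

Call:
send_rows(deltas=[[[0,0,0.0005],0],[[0,0,0.001],0],[[0,0,0.0015],0],[[0,0,0.002],0],[[0,0,0.0025],0]])

```text
clock: 21.52
tool_pos: [0.5921, 0.0631, 0.2673]
orientation: [-179.8, -0.0, -83.2]
force: [-5.7, 2.5, 22.7]
opening: 0.0008
gripper_force: 11.7
```

```bash
python3 st.py 2
```

```text
clock 21.6167 beam-in-seat mm [ 0.13 80.29 28.94] yaw [-3.5975e+02 -1.0000e-02  5.0000e-02] F [-5.35  2.19 20.45] M [0.915 1.86  0.007] op 0.0005589257610183798 10.456179296015762
```

Call:
send_rows(deltas=[[[0,0,0.0005],0],[[0,0,0.001],0],[[0,0,0.0015],0],[[0,0,0.002],0],[[0,0,0.0025],0]])

```text
clock: 22.03
tool_pos: [0.5922, 0.0631, 0.2671]
orientation: [-179.7, -0.0, -83.2]
force: [-11.6, 2.9, 34.3]
opening: 0.0007
gripper_force: 17.2
```

Call:
send_rows(deltas=[[[0,0,0.0005],0],[[0,0,0.001],0],[[0,0,0.0015],0],[[0,0,0.002],0],[[0,0,0.0025],0]])

```text
clock: 22.45
tool_pos: [0.5922, 0.063, 0.267]
orientation: [-179.6, -0.0, -83.1]
force: [-17.2, 4.0, 45.6]
opening: 0.0002
gripper_force: 22.8
```

```bash
python3 st.py 2
```

```text
clock 22.55 beam-in-seat mm [ 0.19 80.24 28.57] yaw [-3.5959e+02 -2.0000e-02  1.1000e-01] F [-14.97   4.64  42.79] M [ 1.891e+00  5.518e+00 -2.000e-03] op 0.0005800189667660858 21.47311958251521
```

Call:
send_rows(deltas=[[[0,0,-0.004],0],[[0,0,-0.01],0],[[0,0,-0.02],0],[[0,0,-0.035],0],[[0,0,-0.045],0]])

```text
clock: 22.97
tool_pos: [0.5907, 0.0628, 0.2963]
orientation: [179.9, -0.0, -83.3]
force: [0.4, 0.6, -0.2]
opening: 0.0009
gripper_force: 0.0
```

Call:
send_rows(deltas=[[[0.03,0,0],0],[[0.07,0,0],0],[[0.12,0,0],0],[[0.17,0,0],0],[[0.2,0,0],0]])

```text
clock: 23.38
tool_pos: [0.6094, -0.0989, 0.2955]
orientation: [179.9, -0.0, -83.3]
force: [0.6, 0.2, -0.1]
opening: 0.0006
gripper_force: 0.0
```

```bash
python3 st.py 4
```

```text
clock 23.5833 beam-in-seat mm [ -1.66 -82.57  56.82] yaw [-0.09  0.02 -0.12] F [ 0.5  -0.03 -0.03] M [ 0.034 -0.092  0.023] op 0.0003892992176502516 0.0
```

Call:
send_rows(deltas=[[[-0.001,0,0.004],0],[[-0.002,0,0.008],0],[[-0.002,0,0.011],0],[[-0.002,0,0.013],0],[[-0.002,0,0.014],0]])

```text
clock: 24.0
tool_pos: [0.6094, -0.0937, 0.2845]
orientation: [180.0, 0.0, -83.2]
force: [0.3, -1.1, 0.3]
opening: 0.0007
gripper_force: 0.0
```

Call:
send_rows(deltas=[[[0,0,0.001],0],[[0,0,0.002],0],[[0,0,0.003],0],[[0,0,0.004],0],[[0,0,0.005],0]])

```text
clock: 24.42
tool_pos: [0.6096, -0.0944, 0.281]
orientation: [-180.0, -0.0, -83.3]
force: [-0.2, -0.8, 0.0]
opening: 0.0002
gripper_force: 0.0
```

Call:
send_rows(deltas=[[[0,0,0.001],0],[[0,0,0.002],0],[[0,0,0.003],0],[[0,0,0.004],0],[[0,0,0.005],0]])

```text
clock: 24.83
tool_pos: [0.6096, -0.0944, 0.2769]
orientation: [-180.0, 0.0, -83.3]
force: [0.9, 0.4, 0.1]
opening: 0.0003
gripper_force: 0.0
```

```bash
python3 st.py 2
```

```text
clock 24.9333 beam-in-seat mm [ -1.11 -78.16  38.34] yaw [-0.01  0.   -0.01] F [-0.59  0.39  0.28] M [ 0.071 -0.016 -0.041] op 0.00033787502330038177 0.0
```

Call:
send_rows(deltas=[[[0,0,0.001],0],[[0,0,0.002],0],[[0,0,0.003],0],[[0,0,0.004],0],[[0,0,0.005],0]])

```text
clock: 25.35
tool_pos: [0.6096, -0.0944, 0.2729]
orientation: [180.0, -0.0, -83.3]
force: [-0.5, -0.1, -0.4]
opening: 0.0008
gripper_force: 0.0
```

Call:
send_rows(deltas=[[[0,0,0.0005],0],[[0,0,0.001],0],[[0,0,0.0015],0],[[0,0,0.002],0],[[0,0,0.0025],0]])

```text
clock: 25.77
tool_pos: [0.6095, -0.0944, 0.2713]
orientation: [-180.0, -0.0, -83.2]
force: [-1.9, 0.4, 4.0]
opening: 0.0004
gripper_force: 2.0
```

Call:
send_rows(deltas=[[[0,0,0.0005],0],[[0,0,0.001],0],[[0,0,0.0015],0],[[0,0,0.002],0],[[0,0,0.0025],0]])

```text
clock: 26.18
tool_pos: [0.6096, -0.0944, 0.2699]
orientation: [-180.0, -0.0, -83.2]
force: [-3.2, 1.7, 9.1]
opening: 0.0006
gripper_force: 4.4
```

```bash
python3 st.py 2
```

```text
clock 26.2833 beam-in-seat mm [ -1.05 -78.18  31.47] yaw [-3.5996e+02 -1.0000e-02  1.0000e-02] F [-3.29  1.71  8.03] M [0.792 1.252 0.037] op 0.00029837415024494703 4.126760205253959
```

Call:
send_rows(deltas=[[[0,0,0.0008],0],[[0,0,0.0016],0],[[0,0,0.0024],0],[[0,0,0.0032],0],[[0,0,0.004],0]])

```text
clock: 26.7
tool_pos: [0.6096, -0.0944, 0.2678]
orientation: [-179.9, -0.0, -83.2]
force: [-6.4, 3.6, 14.8]
opening: 0.0006
gripper_force: 7.9
```

Call:
send_rows(deltas=[[[0,0,0.0005],0],[[0,0,0.001],0],[[0,0,0.0015],0],[[0,0,0.002],0],[[0,0,0.0025],0]])

```text
clock: 27.12
tool_pos: [0.6097, -0.0944, 0.2673]
orientation: [-179.8, -0.1, -83.2]
force: [-10.0, 4.7, 25.3]
opening: 0.0003
gripper_force: 12.6
```

Call:
send_rows(deltas=[[[0,0,0.0005],0],[[0,0,0.001],0],[[0,0,0.0015],0],[[0,0,0.002],0],[[0,0,0.0025],0]])

```text
clock: 27.53
tool_pos: [0.6096, -0.0945, 0.2671]
orientation: [-179.8, -0.1, -83.2]
force: [-15.0, 7.2, 35.8]
opening: 0.0008
gripper_force: 17.9
```

```bash
python3 st.py 2
```

```text
clock 27.6333 beam-in-seat mm [ -0.99 -78.19  28.73] yaw [-3.5978e+02 -8.0000e-02  8.0000e-02] F [-13.75   7.42  33.63] M [ 3.061e+00  5.039e+00 -2.000e-03] op 0.0002607425936136625 16.65932076080935
```

Call:
send_rows(deltas=[[[0,0,-0.004],0],[[0,0,-0.01],0],[[0,0,-0.025],0],[[0,0,-0.045],0],[[0,0,-0.06],0]])

```text
clock: 28.05
tool_pos: [0.6097, -0.0945, 0.3105]
orientation: [-180.0, -0.0, -83.3]
force: [0.2, 0.0, 1.2]
opening: 0.0003
gripper_force: 0.0
```

Call:
send_rows(deltas=[[[-0.02,0,0],0],[[-0.045,0,0],0],[[-0.07,0,0],0],[[-0.09,0,0],0],[[-0.0975,0,0],0]], gripper=0.7)

```text
clock: 28.47
tool_pos: [0.6003, -0.0153, 0.3095]
orientation: [-180.0, 0.0, -83.2]
force: [0.0, -0.0, 0.5]
opening: 0.0281
gripper_force: 0.0
```

```bash
python3 st.py 4
python3 - <<'E'
from h import *
s=ctrl.snapshot("top"); save(s,"t6",(180,90,370,240),4)
E
```

```text
clock 28.6667 beam-in-seat mm [-0.96  0.45 71.17] yaw [-0.01 -0.01  0.01] F [-0.15 -0.21  0.  ] M [ 0.083 -0.08   0.007] op 0.04408075910505582 0.0
```

Call:
send_rows(deltas=[[[0,0,0],0],[[0,0,0.005],0],[[0,0,0.02],0],[[0,0,0.04],0],[[0,0,0.055],0]])

```text
clock: 29.13
tool_pos: [0.6001, -0.0175, 0.2645]
orientation: [180.0, 0.0, -83.3]
force: [0.4, -0.5, 0.6]
opening: 0.0613
gripper_force: 0.0
```

Call:
send_rows(deltas=[[[0,0,0.01],0],[[0,0,0.02],0],[[0,0,0.025],0],[[0,0,0.027],0],[[0,0,0.0275],0]])

```text
clock: 29.55
tool_pos: [0.6005, -0.017, 0.2437]
orientation: [-180.0, -0.0, -83.3]
force: [-0.3, -0.9, -0.1]
opening: 0.0618
gripper_force: 0.0
```

Call:
send_rows(deltas=[[[0,0,0],0],[[0,0,0],0],[[0,0,0],0],[[0,0,0],0],[[0,0,0],0]], gripper=0)

```text
clock: 29.97
tool_pos: [0.6005, -0.0169, 0.2441]
orientation: [-180.0, 0.0, -83.3]
force: [0.2, 0.4, -0.5]
opening: 0.0334
gripper_force: 0.0
```

Call:
send_rows(deltas=[[[0,0,0],0],[[0,0,0],0],[[0,0,0],0],[[0,0,0],0],[[0,0,0],0]])

```text
clock: 30.38
tool_pos: [0.6002, -0.017, 0.2437]
orientation: [180.0, 0.0, -83.3]
force: [-0.7, -0.2, 1.3]
opening: 0.0244
gripper_force: 30.0
```

Call:
send_rows(deltas=[[[0,0,-0.001],0],[[0,0,-0.002],0],[[0,0,-0.003],0],[[0,0,-0.004],0],[[0,0,-0.004],0]])

```text
clock: 30.8
tool_pos: [0.6001, -0.0169, 0.2465]
orientation: [180.0, 0.0, -83.3]
force: [-0.6, 0.4, -5.3]
opening: 0.0244
gripper_force: 30.0
```

```bash
python3 st.py 3
```

```text
clock 30.95 beam-in-seat mm [-1.28 -0.08  8.14] yaw [-0.05  0.01 -0.01] F [-0.58  0.74 -5.6 ] M [0.152 0.219 0.052] op 0.024457930893785174 29.962612688541412
```

Call:
send_rows(deltas=[[[0,0,-0.0008],0],[[0,0,-0.0016],0],[[0,0,-0.0024],0],[[0,0,-0.003],0],[[0,0,-0.003],0]])

```text
clock: 31.37
tool_pos: [0.6001, -0.0169, 0.2487]
orientation: [179.9, 0.0, -83.3]
force: [-0.3, -0.5, -11.6]
opening: 0.025
gripper_force: 30.0
```

```bash
python3 st.py 3
```

```text
clock 31.5167 beam-in-seat mm [-1.29 -0.09 10.37] yaw [-0.05  0.01 -0.01] F [  0.94   0.38 -12.81] M [-0.001 -0.422  0.086] op 0.024957053301313554 29.95382308959961
```

Force climbs linearly with no moment, so both ends are locked and the lift is only unloading the feet. I'll lower, release and retreat.

Call:
send_rows(deltas=[[[0,0,0.0015],0],[[0,0,0.003],0],[[0,0,0.005],0],[[0,0,0.0065],0],[[0,0,0.007],0]])

```text
clock: 31.93
tool_pos: [0.6002, -0.0172, 0.2444]
orientation: [-180.0, -0.0, -83.2]
force: [-4.9, 0.4, -1.9]
opening: 0.0247
gripper_force: 30.0
```

Call:
send_rows(deltas=[[[0,0,0],0],[[0,0,0],0],[[0,0,0],0],[[0,0,0],0],[[0,0,0],0]], gripper=0.7)

```text
clock: 32.35
tool_pos: [0.6009, -0.0169, 0.2443]
orientation: [-179.9, -0.0, -83.2]
force: [-0.3, -0.7, 0.5]
opening: 0.0527
gripper_force: 0.0
```

Call:
send_rows(deltas=[[[0,0,-0.01],0],[[0,0,-0.03],0],[[0,0,-0.06],0],[[0,0,-0.09],0],[[0,0,-0.12],0]])

```text
clock: 32.77
tool_pos: [0.6004, -0.0171, 0.3415]
orientation: [-180.0, -0.0, -83.2]
force: [0.7, -0.1, -1.1]
opening: 0.0616
gripper_force: 0.0
```

Call:
send_rows(deltas=[[[0,0.03,0],0],[[0,0.06,0],0],[[0,0.1,0],0],[[0,0.14,0],0],[[0,0.17,0],0]])

```text
clock: 33.18
tool_pos: [0.4633, -0.0334, 0.3404]
orientation: [-180.0, 0.0, -83.3]
force: [-0.1, 0.3, -0.4]
opening: 0.0614
gripper_force: 0.0
```

Run:
```python
from h import *
o=ctrl.get_obs();print(o["clock"],o["tool_pos"],o["force"])
s=ctrl.snapshot("scene"); save(s,"s7",(215,150,405,290),4)
```

```text
33.1833 [ 0.4633402  -0.0334205   0.34040934] [-0.08019406  0.27135802 -0.38820398]
```

View pics/s7.png

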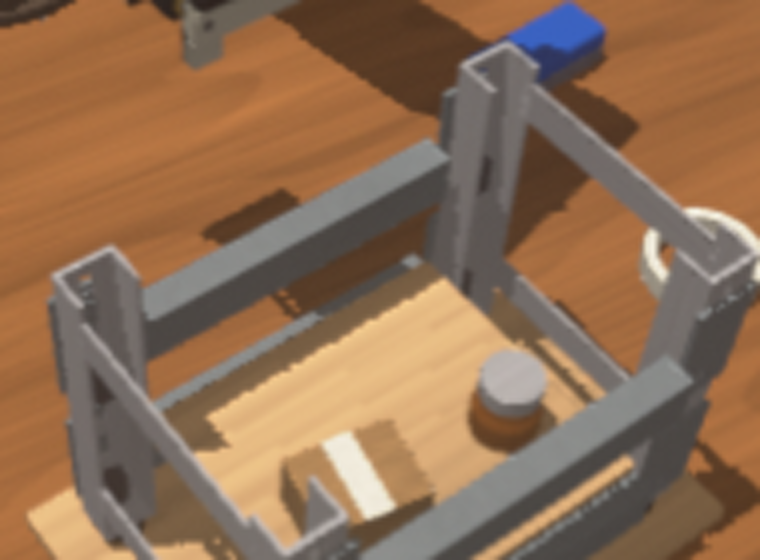

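The view shows the beam level between the front posts, matching the back beam (plate tops at px ~(55,300) and (450,95)). The jar and carton haven't moved.

```bash
python3 -c "
from plant import ctrl
print(ctrl.close_job())"
```

```text
the job is handed in; nothing more can be done
None
```

The beam is hooked into the top two slots of both front posts, pressed down left then right, and released; I handed the job in at about 33 s. I couldn't see the catches: the right end was already nearly down when I pressed it and gave no separate snap, but an even 13 N lift test points to both ends being locked.

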